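# Pop the grinder guard and fetch its drum on the dowel

### The job

Take the wooden dowel from its forked stand and push one end of it into the small hole in the grinder's steel housing, pressing the spring catch inside until the guard lid springs open. Then run the same dowel through the bore of the grinding drum lying under the lid, lift the drum out on it, and lay the dowel back across both forks of the stand with the drum hanging on it between the forks. The gripper must not touch the drum, and the other things on the bench stay where they are.

Things in the scene. Friction and masses are not known exactly. Their poses are not given: they have to be found in the camera images.
- grinder: Bench grinder, fixed; origin on the bench under the drum's place, z up. Black base plate 16 mm thick, x -145 to 65, y -45 to 108 mm. At its +y end a steel housing, x -52 to 52, y 58 to 100, 110 mm high. From there to y = -33 runs a steel trough, walls 6 mm thick at x = +-52, 90 mm high, under a flat lid. Beside it a motor 78 mm high, x -139 to -75 mm.
- release_hole (a point): Centre of the mouth of the round release hole, 20 mm diameter, in the housing's upright +y face (x 36, y 100, height 60 mm in the grinder's frame; axes as the grinder's). It runs level along the grinder's -y through an 8 mm plate. The end of the spring catch, an 18 mm brass disc, stands 12 mm behind the mouth.
- catch (a joint): Spring catch behind the hole: travel in m along the grinder's -y, 0 = at rest, holding the lid; it lets the lid go at about 0.007, end stop at 0.013, and returns by itself. Pushing it takes 2 N at first, 4 to 5 N at the end.
- lid (a joint): Perforated steel lid over the trough, hinged along its upper -x edge (x -52 mm, height 92 mm). Angle in rad, 0 = shut, 1.9 = fully open. When the catch lets go, a spring swings it open within about 2 s and holds it there, standing on the hinge side, leaning outward, up to about 195 mm above the bench.
- lid_edge (a point): Middle of the lid's free edge, 104 mm from the hinge (at the grinder's +x side, height 92 mm when shut).
- trough_end (a point): Middle of the trough's open -y end, on the drum's axis (x 0, y -33, height 62 mm in the grinder's frame; axes as the grinder's). The end wall, 5 mm thick, is only 42 mm high, so a level rod enters above it along the grinder's +y. With the lid open nothing but the drum is in the rod's way as far as y = 85 mm.
- drum: Grinding drum, a loose pale thick-walled sleeve: outside diameter 48, bore 22, length 36 mm, about 90 g. Origin at its centre, bore along its own y. At first it lies in a V cradle in the trough, bore along the grinder's y, axis at x = 0 and 62 mm above the bench, centre within 7 mm of y = 0. The lid hides it from above until open; its end shows in the open trough end.
- dowel: Plain round wooden dowel, 12 mm diameter, 250 mm long, about 30 g, loose; both ends alike. Origin at its centre, its length along its own x (its roll is arbitrary). At first it lies level across the stand's forks.
- stand: Dark wooden stand, fixed: foot 250 x 70 mm, 10 mm thick, length along its own x; origin under the middle of the foot on the bench, z up. Two forks, each 10 mm thick, at x = +-110 mm, each a V notch (90 degrees, about 40 mm wide at the top) open upward, 82 mm high in all. Nothing stands between the forks.
- stand_rest (a point): Middle between the forks at the height where the axis of the dowel lies in them: 70 mm above the bench. Axes as the stand's.
- ink: Bystander: glass ink jar, 50 mm diameter, 60 mm high.
- loupe: Bystander: small black eyepiece loupe, 38 mm diameter, 30 mm high.
- nib_case: Bystander: flat grey nib case, 90 x 60 x 22 mm.

How it is judged:
By the outcome, as a careful person would: the job done as asked, in the order asked, and still so for the second after the job is handed in, with the robot touching nothing.
It also fails if it takes over 61 s, if anything falls off the work surface, if the arm or the gripper's body presses on something with over 40 N, if the wrist force passes 120 N, or if a joint passes its speed limit or range.

### The arm

A 6-joint arm with a two-finger parallel gripper is mounted at the origin on the work surface. World frame = base frame: x ahead of the robot, y to its left, z up, the work surface at z = 0. Lengths are in mm, angles in rad, forces in N, time in s.
With the tool pointing down it reaches from about 275 to 850 mm from the base axis. Payload 19 kg.
Tool frame: the origin (TCP) lies between the finger pads; the fingertips stand 11 mm ahead of it and the grasp point (between the pads) lies 8 mm behind it; y points along the fingers, x is the direction in which the jaws open and shut, and the axes are right-handed (so a half turn about y gives the same grasp; the last joint's range is limited). The gripper opens to 85 mm and grips with 20 to 120 N. Pads are 22 mm wide; open, the fingers measure 114 mm over their backs; the gripper's body (76 mm by 85 mm) begins 54 mm behind the grasp point. The pads swing forward as they close: fully open they stand 13 mm farther back than shut.
Start: joints at [1.056, 0.15, 1.437, -0, 1.554, -0.134], TCP at [213.708, 533.779, 242.267] pointing down, gripper open.
Joint ranges: [-2.8, 2.8], [-0.68, 2.1], [0.12, 2.68], [-1.39, 4.53], [0.16, 2.79], [-2.81, 2.81]. Speed limits (rad/s): [1.89, 1.89, 2.22, 3.01, 3.01, 3.01].

### API

Orientations are given as a 3x3 rotation matrix whose columns are the frame's x, y, z axes.
In Python, from station import manip, hand, cams, job gives the robot as it stands. The module is installed in compiled form; this text tells all that it offers. Calls block until the motion is done:
- manip.move_ptp(position, orientation): joint-space move of the TCP to a pose.
- manip.move_straight(position, speed=150, rot=None): straight line of the TCP; rot=None keeps the orientation; speed is the mean speed in mm/s.
- manip.movej(angles): joint-space move.
- hand.command_gripper(opening): finger opening in mm; the grip force is fixed at half the most; returns when the fingers have stopped.
- manip.pause(seconds).
- manip.inverse_kinematics(position, orientation): joint angles nearest the present ones, or None.
- cams.snapshot(name): name is "scene" or "top" or "wrist"; returns a dict with "img" (420x560x3 uint8, red, green, blue), "K" (3x3 intrinsics, pixels), "position" and "attitude" of the camera in the world. Camera axes: x right, y down, z forward; pixel columns grow to the right and rows downward; lengths in mm; the calibration is good to about 2 mm. A picture is of the moment at which its call begins. There is no depth.
A pose or a line that the arm cannot do raises manip.MotionError and nothing moves.
- job.job_done(): hands the job in, once; it reports no verdict.
Readings, each from a call of its own:
- manip.current_time(): time.
- manip.current_q(): joint angles.
- manip.current_joint_vel(): joint speeds.
- manip.current_joint_efforts(): joint torques, N m.
- manip.current_tool_pos(): TCP position.
- manip.current_ee_rot(): TCP orientation.
- manip.current_force(): force on the tool from outside, world axes, zero at the start.
- manip.current_ft_torque(): the same for the moment, N m.
- manip.current_gripper_width(): finger opening in mm.
Only numpy, scipy, OpenCV 4.12 (cv2) and the standard library are available. Lean on these libraries where they do the work, as an engineer would, in place of code of your own. Each camera call takes 0.05 s, during which the arm holds its last target.

## Working session

There is one attempt and no reset: what is moved stays moved. The work goes in short steps, each a Python script; the robot and the scene stay as the last script left them, time stands still between calls to the robot, and variables do not carry over. Pictures are saved under pics/ and viewed, and the job is handed in when it is done.

```bash
mkdir -p pics; ls; python3 - <<'E'
from station import manip, hand, cams, job
import cv2
for n in ("scene","top","wrist"):
    s=cams.snapshot(n); cv2.imwrite(f"pics/{n}0.png",s["img"][:,:,::-1])
    print(n,s["K"],s["position"],s["attitude"])
print(manip.current_time(),manip.current_tool_pos(),manip.current_ee_rot())
E
```

```text
pics
scene [[381.28044727   0.         273.78996053]
 [  0.         381.28044727 212.14560843]
 [  0.           0.           1.        ]] [ 986.18563269 -579.02881096  579.26527671] [[ 0.72223356  0.36944007 -0.58471593]
 [ 0.69158165 -0.39755782  0.60304444]
 [-0.0096696  -0.83991774 -0.54262757]]
top [[514.23370579   0.         281.82297607]
 [  0.         514.23370579 200.77039727]
 [  0.           0.           1.        ]] [ 282.80600813  -25.41622827 1535.95420197] [[ 0.02276147 -0.99255339  0.11966492]
 [-0.99972779 -0.02198404  0.00781302]
 [-0.00512412 -0.11981018 -0.99278359]]
wrist [[303.0368477    0.         281.14938125]
 [  0.         303.0368477  208.14883405]
 [  0.           0.           1.        ]] [138.27480427 563.85916096 374.40941364] [[ 0.37179292  0.87956058  0.29688922]
 [ 0.92831456 -0.35176693 -0.12038315]
 [-0.00144846  0.32036419 -0.94729335]]
0.15 [213.64301623 533.62398514 241.81794657] [[ 3.71677145e-01 -4.73670617e-04 -9.28361931e-01]
 [ 9.28361509e-01 -8.91456220e-04  3.71677431e-01]
 [-1.00364670e-03 -9.99999490e-01  1.08403666e-04]]
```

View pics/scene0.png

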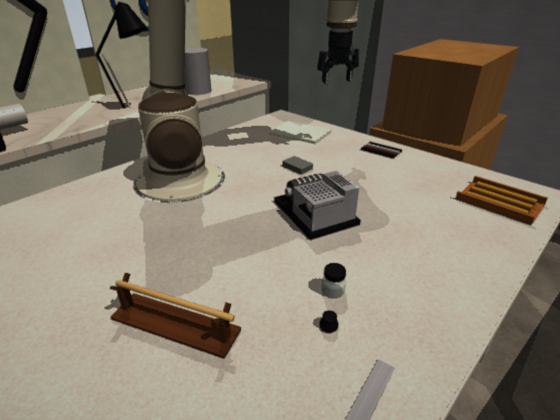

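View pics/top0.png

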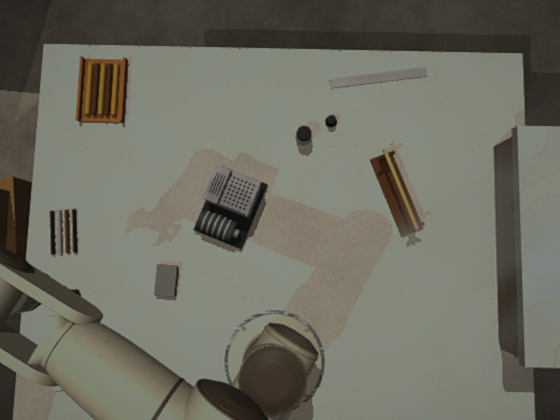

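View pics/wrist0.png

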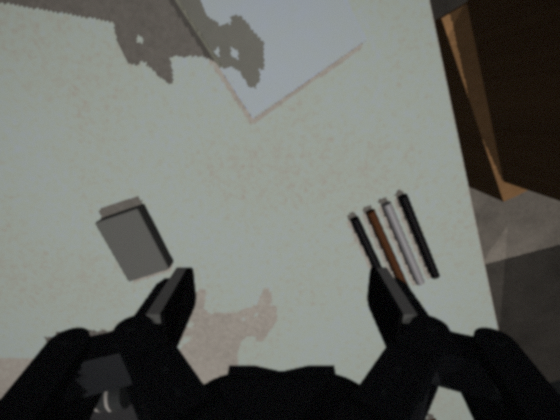

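```bash
cat > h.py <<'E'
import numpy as np, cv2
def ray(s,u,v):
    d=np.linalg.inv(s["K"])@np.array([u,v,1.]); d=np.array(s["attitude"])@d
    return np.array(s["position"]),d/np.linalg.norm(d)
def onz(s,u,v,z):
    p,d=ray(s,u,v); return p+d*(z-p[2])/d[2]
def proj(s,X):
    c=np.array(s["attitude"]).T@(np.array(X,float)-np.array(s["position"])); c=np.array(s["K"])@c
    return c[:2]/c[2]
def crop(s,name,x0,x1,y0,y1,f):
    im=cv2.resize(s["img"][y0:y1,x0:x1,::-1],None,fx=f,fy=f,interpolation=cv2.INTER_CUBIC)
    cv2.imwrite(f"pics/{name}.png",im)
E
python3 - <<'E'
from station import manip, hand, cams, job
from h import *
import pickle
s=cams.snapshot("top");pickle.dump(s,open("top0.pkl","wb"))
crop(s,"topcropG",180,280,155,255,6)
crop(s,"topcropS",360,440,140,250,5)
s=cams.snapshot("scene");pickle.dump(s,open("scene0.pkl","wb"))
crop(s,"scG",265,375,160,245,7)
E
```

```text
(no output)
```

View pics/topcropG.png

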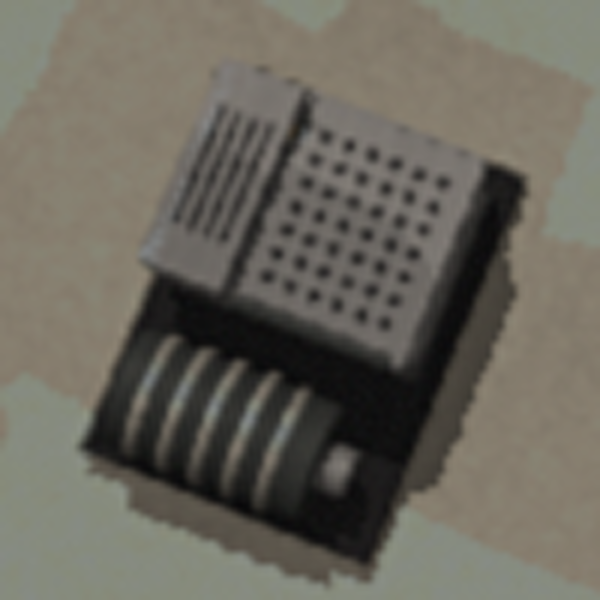

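View pics/topcropS.png

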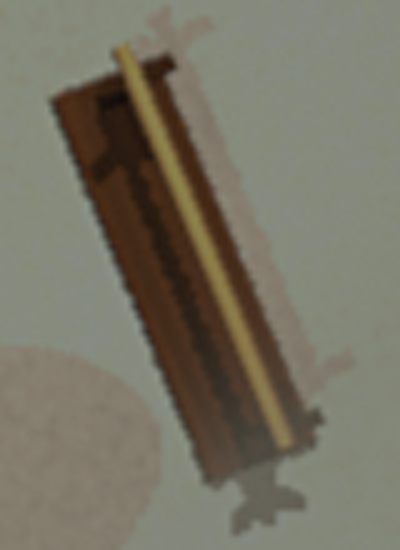

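View pics/scG.png

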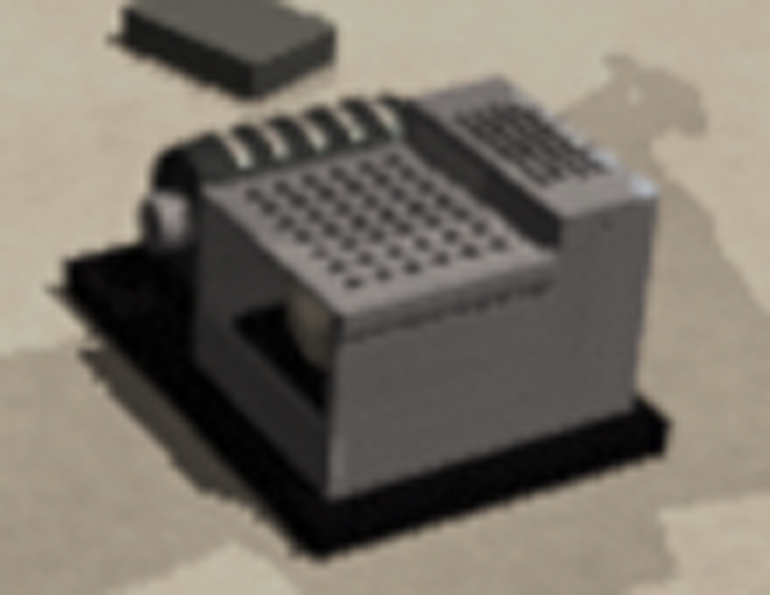

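```bash
cat >> h.py <<'E'
from scipy.optimize import least_squares
def fit(obs,x0):
    """obs: list of (snap,(u,v),(local xyz)); returns x,y,yaw"""
    def T(p,X):
        c,s=np.cos(p[2]),np.sin(p[2]); return np.array([p[0]+c*X[0]-s*X[1],p[1]+s*X[0]+c*X[1],X[2]])
    def f(p): return np.concatenate([proj(s,T(p,X))-np.array(uv) for s,uv,X in obs])
    r=least_squares(f,x0,x_scale=[100,100,1]); return r.x,r.fun.reshape(-1,2)
E
python3 - <<'E'
from h import *
import pickle
s=pickle.load(open("top0.pkl","rb"));c=pickle.load(open("scene0.pkl","rb"))
g=lambda u,v:(180+u/6-.4,155+v/6-.4)
k=lambda u,v:(265+u/7-.4,160+v/7-.4)
T=[(s,g(*a),b) for a,b in [((525,178),(65,-45,16)),((365,575),(-145,-45,16)),((85,450),(-145,108,16)),((215,68),(52,100,110)),((143,265),(-52,100,110)),((485,162),(52,-33,92)),((407,372),(-52,-33,92))]]
C=[(c,k(*a),b) for a,b in [((318,555),(65,-45,0)),((665,450),(65,108,0)),((70,285),(-145,-45,0)),((657,190),(52,100,110)),((500,80),(-52,100,110)),((563,210),(52,58,110)),((335,320),(52,-33,92)),((205,190),(-52,-33,92))]]
for o in (T,C,T+C):
    p,e=fit(o,[350,80,0]); print(p,np.round(e,1).tolist())
q=lambda u,v:(360+u/5-.4,140+v/5-.4)
a=onz(s,*q(122,45),70);b=onz(s,*q(287,447),70);print("dowel",a,b,np.linalg.norm(a-b),(a+b)/2,np.arctan2(*(a-b)[1::-1]))
for n,uv in [("ink",(304,135)),("loupe",(331,121)),("nib",(166,281))]: print(n,onz(s,*uv,30))
E
```

```text
[ 4.69992356e+02  9.60462159e+01 -3.47223818e-01] [[0.0, -0.4], [0.7, -0.8], [-0.7, 1.3], [1.0, -1.2], [-1.0, 0.1], [0.2, 0.9], [-0.3, -0.0]]
[ 4.71161594e+02  1.00167149e+02 -3.69594032e-01] [[-0.4, 0.5], [0.2, 0.4], [-0.4, 0.3], [0.6, -0.2], [0.4, -1.1], [0.0, 0.6], [0.4, -0.5], [-0.9, -0.7]]
[ 4.71268070e+02  9.77167191e+01 -3.51947422e-01] [[-0.4, -0.7], [-0.1, -1.2], [-1.4, 0.6], [0.6, -1.8], [-1.6, -0.6], [-0.3, 0.6], [-1.0, -0.5], [-0.5, 1.0], [-0.3, 0.4], [-1.6, 1.0], [-0.0, -0.2], [-0.8, -1.0], [-0.4, 0.7], [0.2, -0.1], [-1.7, -0.1]]
dowel [ 618.64048607 -307.06466145   70.        ] [ 387.05039818 -400.71792234   70.        ] 249.80973176727437 [ 502.84544213 -353.8912919    70.        ] 0.3842871450941554
ink [664.18313586 -75.46140441  30.        ]
loupe [ 708.95171518 -155.79223771   30.        ]
nib [222.70968014 316.75262175  30.        ]
```

```bash
cat >> h.py <<'E'
G=np.array([471.,98.,-0.352]); S=np.array([502.8,-353.9,0.384])
def loc(p,X):
    c,s=np.cos(p[2]),np.sin(p[2]); return np.array([p[0]+c*X[0]-s*X[1],p[1]+s*X[0]+c*X[1],X[2]])
def Rd(ang,tilt=0):
    d=np.array([np.cos(ang),np.sin(ang),0]); y=np.array([0,0,-1.]); return np.column_stack([np.cross(y,d),y,d])
GP=np.array([0,-8.,0]) # grasp point in tool frame
# camera in tool frame from start reading
_R=np.array([[ 3.71677145e-01,-4.73670617e-04,-9.28361931e-01],[9.28361509e-01,-8.91456220e-04,3.71677431e-01],[-1.00364670e-03,-9.99999490e-01,1.08403666e-04]])
_A=np.array([[0.37179292,0.87956058,0.29688922],[0.92831456,-0.35176693,-0.12038315],[-0.00144846,0.32036419,-0.94729335]])
tc_R=_R.T@_A; tc_p=_R.T@(np.array([138.27480427,563.85916096,374.40941364])-np.array([213.64301623,533.62398514,241.81794657]))
def cam_pose(pos,target):
    z=np.array(target,float)-pos; z/=np.linalg.norm(z); x=np.cross(z,[0,0,1.]); x/=np.linalg.norm(x)
    A=np.column_stack([x,np.cross(z,x),z]); R=A@tc_R.T; return np.array(pos)-R@tc_p,R
E
python3 - <<'E'
from station import manip
from h import *
print(tc_R.round(3),tc_p)
ga=G[2]+np.pi/2
def chk(n,p,R): 
    q=manip.inverse_kinematics(p,R); print(n,np.round(p),None if q is None else np.round(q,2))
for sgn in (0,np.pi):
    print(sgn)
    chk("grip",loc(S,(-30,0,62)),Rd(S[2]+sgn))
    chk("hole",loc(G,(36,178,52)),Rd(ga+sgn))
    chk("drum",loc(G,(0,-70,54)),Rd(ga+sgn))
    chk("up",loc(G,(0,-70,254)),Rd(ga+sgn))
chk("viewH",*cam_pose(loc(G,(36,340,230)),loc(G,(20,90,60))))
chk("viewT",*cam_pose(loc(G,(0,-260,250)),loc(G,(0,-20,60))))
chk("viewS",*cam_pose(loc(S,(-60,0,400)),loc(S,(0,0,60))))
E
```

```text
[[ 1.     0.    -0.   ]
 [ 0.    -0.32   0.947]
 [-0.    -0.947 -0.32 ]] [-7.65433843e-02 -1.32582653e+02  8.12210847e+01]
0
grip [ 475. -365.   62.] [-0.78  0.32  1.61 -0.    1.21  0.4 ]
hole [566. 253.  52.] [ 0.3   0.37  1.56 -0.    1.21  0.65]
drum [447.  32.  54.] [-0.1   0.04  1.97 -0.    1.14  0.25]
up [447.  32. 254.] [-0.1  -0.12  1.69 -0.    1.57  0.25]
3.141592653589793
grip [ 475. -365.   62.] [-0.78  0.32  1.61 -0.    1.21 -2.74]
hole [566. 253.  52.] [ 0.3   0.37  1.56 -0.    1.21 -2.49]
drum [447.  32.  54.] None
up [447.  32. 254.] None
viewH [579. 308. 116.] [ 0.61  1.13  0.64 -0.87  2.43 -2.46]
viewT [415. -55. 129.] [-0.98  0.27  2.04  0.89  1.76 -0.91]
viewS [ 440. -379.  245.] [-1.11  0.07  1.6   0.5   1.45  0.02]
```

```bash
python3 - <<'E'
from station import manip, cams
from h import *
import pickle
ga=G[2]+np.pi/2
for n,X in (("wB",(20,160,190)),("wA",(0,30,290))):
    manip.move_ptp(loc(G,X),Rd(ga)); s=cams.snapshot("wrist"); pickle.dump(s,open(n+".pkl","wb")); cv2.imwrite(f"pics/{n}.png",s["img"][:,:,::-1])
    print(manip.current_time(),s["position"],manip.current_tool_pos())
E
```

```text
1.9333 [574.22860198 319.22393668 322.88420461] [544.51393856 242.26946569 190.23675985]
2.6833 [511.20242619 203.57089242 422.40888902] [481.41971379 126.81589271 289.1112262 ]
```

View pics/wB.png

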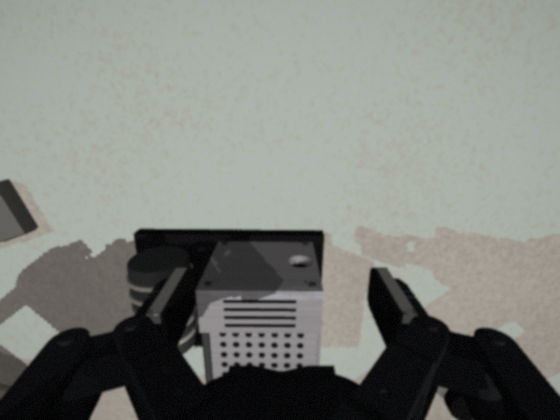

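View pics/wA.png

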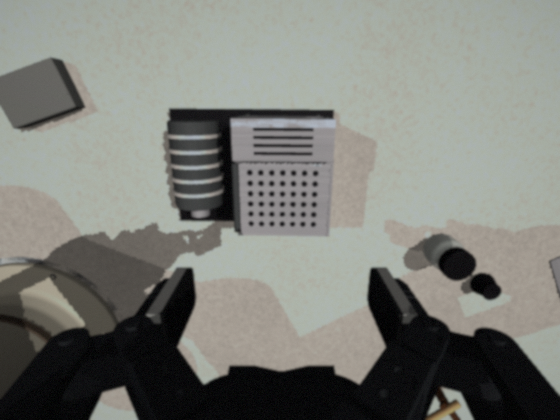

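```bash
python3 - <<'E'
from h import *
import pickle
a=pickle.load(open("wA.pkl","rb"));b=pickle.load(open("wB.pkl","rb"))
crop(a,"wAc",160,350,100,245,4); crop(b,"wBc",125,335,220,320,3.8)
E
```

```text
(no output)
```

View pics/wAc.png

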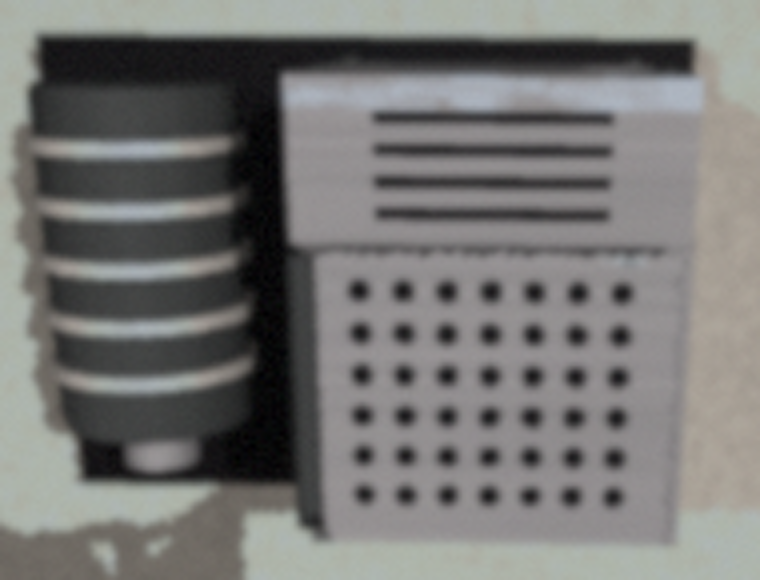

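View pics/wBc.png

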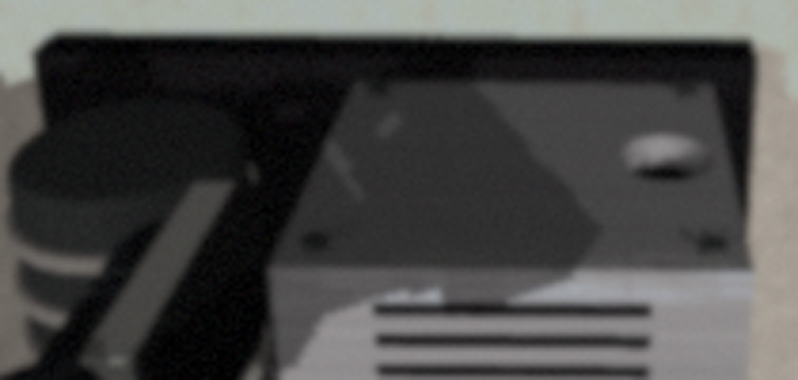

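```bash
python3 - <<'E'
from h import *
import pickle
a=pickle.load(open("wA.pkl","rb"));b=pickle.load(open("wB.pkl","rb"))
ka=lambda u,v:(160+u/4-.4,100+v/4-.4); kb=lambda u,v:(125+u/3.8-.4,220+v/3.8-.4)
A=[(a,ka(*x),y) for x,y in [((280,72),(-52,100,110)),((701,75),(52,100,110)),((287,246),(-52,58,110)),((697,248),(52,58,110)),((693,40),(65,108,16)),((80,480),(-145,-45,16)),((325,540),(-52,-33,93)),((675,542),(52,-33,93))]]
B=[(b,kb(*x),y) for x,y in [((668,155),(36,100,60)),((268,268),(-52,100,110)),((750,268),(52,100,110)),((358,82),(-52,100,16)),((716,82),(52,100,16))]]
for o in (A,B,A+B):
    p,e=fit(o,G); print(p,np.round(e,1).tolist())
    print(loc(p,(36,100,60)),loc(p,(0,-33,62)))
p,d=ray(b,*kb(668,155)); print("hole ray at plane y: ",onz(b,*kb(668,155),60))
E
```

```text
[ 4.73945985e+02  9.77717043e+01 -3.52020267e-01] [[0.7, 0.7], [0.6, 0.0], [1.1, -0.4], [-0.8, -0.9], [0.7, -0.8], [1.8, 1.3], [-2.2, 0.3], [-1.8, -0.2]]
[542.21788386 179.22689331  60.        ] [462.56775359  66.79532858  62.        ]
[ 4.74080986e+02  9.72592016e+01 -3.49916265e-01] [[-0.5, 0.0], [0.5, -0.1], [1.0, -0.0], [-0.5, 0.0], [-1.0, 0.0]]
[542.18135225 178.85785452  60.        ] [462.76795441  66.25895468  62.        ]
[ 4.73926032e+02  9.75956302e+01 -3.52103837e-01] [[0.7, 0.9], [0.6, 0.2], [1.2, -0.3], [-0.7, -0.7], [0.7, -0.6], [1.9, 1.4], [-2.2, 0.4], [-1.8, -0.0], [-0.6, -0.1], [0.4, -0.5], [1.0, -0.2], [-0.5, -0.3], [-1.1, -0.1]]
[542.20473762 179.04511351  60.        ] [462.54521181  66.62020547  62.        ]
hole ray at plane y:  [542.67521008 178.71183482  60.        ]
```

```bash
python3 - <<'E'
from h import *
import pickle
a=pickle.load(open("wA.pkl","rb"));b=pickle.load(open("wB.pkl","rb"))
ka=lambda u,v:(160+u/4-.4,100+v/4-.4); kb=lambda u,v:(125+u/3.8-.4,220+v/3.8-.4)
A=[(a,ka(*x),y) for x,y in [((280,72),(-52,100,110)),((701,75),(52,100,110)),((287,246),(-52,58,110)),((697,248),(52,58,110)),((693,40),(65,108,16)),((80,480),(-145,-45,16)),((675,542),(52,-33,93))]]
A2=[A[i] for i in (0,1,2,3,6)]
B=[(b,kb(*x),y) for x,y in [((668,155),(36,100,60)),((268,268),(-52,100,110)),((750,268),(52,100,110)),((358,82),(-52,100,16)),((716,82),(52,100,16))]]
for o in (A,A2,A2+B):
    p,e=fit(o,G); print(p,np.round(e,1).tolist())
    print(loc(p,(36,100,60)),loc(p,(0,-33,62)))
E
```

```text
[ 4.73442080e+02  9.79388231e+01 -3.55745615e-01] [[0.5, 0.6], [0.4, 0.2], [0.8, -0.6], [-1.1, -0.7], [0.6, -0.6], [1.3, 0.9], [-2.4, -0.0]]
[542.01695314 179.13911096  60.        ] [461.94852988  67.00505014  62.        ]
[ 4.74207320e+02  9.75352380e+01 -3.46295392e-01] [[0.5, 1.2], [0.3, -0.2], [1.1, 0.0], [-0.8, -1.1], [-1.4, -0.3]]
[542.01178201 179.37993818  60.        ] [463.00661013  66.49423131  62.        ]
[ 4.74183966e+02  9.73872937e+01 -3.48207543e-01] [[0.7, 1.2], [0.5, 0.1], [1.3, 0.0], [-0.6, -0.8], [-1.4, -0.1], [-0.6, -0.2], [0.4, -0.1], [0.9, -0.3], [-0.6, -0.0], [-1.1, -0.2]]
[542.14480337 179.10219203  60.        ] [462.92392155  66.36776125  62.        ]
```

```bash
sed -i 's/^G=.*;/G=np.array([474.1,97.4,-0.349]);/' h.py; grep -n "^G=" h.py; python3 - <<'E'
from station import manip, cams
from h import *
import pickle
print(G,S)
manip.move_ptp(loc(S,(40,0,250)),Rd(S[2])); s=cams.snapshot("wrist"); pickle.dump(s,open("wS.pkl","wb")); cv2.imwrite(f"pics/wS.png",s["img"][:,:,::-1])
print(manip.current_time(),s["position"],manip.current_tool_pos())
E
```

```text
20:G=np.array([474.1,97.4,-0.349]); S=np.array([502.8,-353.9,0.384])
[ 4.741e+02  9.740e+01 -3.490e-01] [ 5.028e+02 -3.539e+02  3.840e-01]
4.45 [ 618.31371507 -307.3726972   382.97353853] [ 540.39238582 -337.80343577  250.3632128 ]
```

View pics/wS.png

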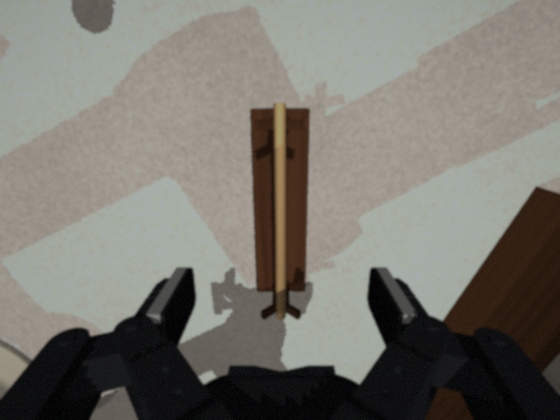

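```bash
python3 - <<'E'
from h import *
import pickle
s=pickle.load(open("wS.pkl","rb"));crop(s,"wSc",225,335,90,330,2.5)
h=cv2.cvtColor(s["img"],cv2.COLOR_RGB2HSV)
m=((h[...,0]>14)&(h[...,0]<28)&(h[...,1]>90)&(h[...,2]>90)).astype(np.uint8); m[:, :240]=0; m[:,330:]=0; m[340:]=0
n,l,st,c=cv2.connectedComponentsWithStats(m); i=1+np.argmax(st[1:,4]); print(st[i])
ys,xs=np.where(l==i)
for a,b in ((ys.min(),ys.min()+20),(ys.max()-20,ys.max()+1)):
    k=(ys>=a)&(ys<b); print(xs[k].mean(),ys[k].mean())
f=np.polyfit(ys,xs,1)
t=onz(s,np.polyval(f,ys.min()-.5),ys.min()-.5,70); u=onz(s,np.polyval(f,ys.max()+.5),ys.max()+.5,70)
print("dowel",t,u,np.linalg.norm(t-u),(t+u)/2,np.arctan2((t-u)[1],(t-u)[0]))
F=[(s,x,y) for x,y in [((251,109),(125,35,10)),((309,109),(125,-35,10)),((257,291),(-125,35,10)),((305,291),(-125,-35,10))]]
print(fit(F,S))
E
```

```text
[ 273  104   13  189 2006]
279.4102564102564 113.73931623931624
279.9889502762431 281.1546961325967
dowel [ 619.21497199 -305.26106384   70.        ] [ 420.17153568 -387.04662147   70.        ] 215.19100114712546 [ 519.69325383 -346.15384265   70.        ] 0.3898614934097837
(array([ 4.98938337e+02, -3.54964267e+02,  3.89772120e-01]), array([[-0.91067249, -0.43282814],
       [ 0.95997673, -0.69953344],
       [-0.43074634,  0.99524595],
       [ 0.36984694,  0.81830716]]))
```

View pics/wSc.png

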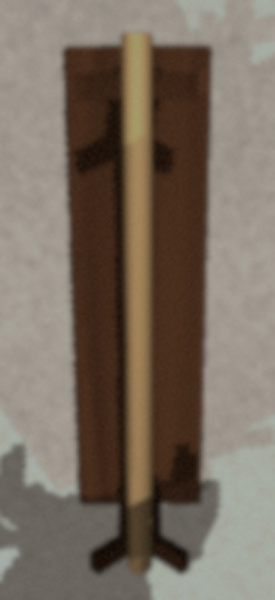

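```bash
python3 - <<'E'
from h import *
import pickle
s=pickle.load(open("wS.pkl","rb"))
t=onz(s,279.5,102.6,76)  ; t=onz(s,279.5,102.6,72); u=onz(s,280.4,318.2,68)
print(t,u,np.linalg.norm(t-u),(t+u)/2,np.arctan2((t-u)[1],(t-u)[0]))
E
```

```text
[ 619.97542695 -304.97015496   72.        ] [ 384.03844702 -401.43793875   68.        ] 254.9280129863525 [ 502.00693699 -353.20404686   70.        ] 0.38813030273882204
```

```bash
sed -i 's/S=np.array.*/S=np.array([502.0,-353.3,0.389])/' h.py; python3 - <<'E'
from station import manip, cams, hand
from h import *
R=Rd(S[2])
manip.move_ptp(loc(S,(-30,0,120)),R)
manip.move_straight(loc(S,(-30,0,62)),120)
hand.command_gripper(0)
print(manip.current_time(),manip.current_gripper_width(),manip.current_tool_pos(),manip.current_force())
manip.move_straight(loc(S,(-30,0,200)),200)
s=cams.snapshot("scene"); crop(s,"sg",60,340,120,360,2.8)
s=cams.snapshot("wrist"); cv2.imwrite("pics/wg.png",s["img"][:,:,::-1])
print(manip.current_time(),manip.current_gripper_width(),manip.current_force(),manip.current_ft_torque())
E
```

```text
6.4083 10.030347296685232 [ 473.89079175 -363.78214723   62.19596354] [-4.71957348  8.9993875   9.06624354]
7.35 9.90870071601137 [0.2590523  0.27161833 0.1267804 ] [0.01797094 0.00845772 0.02405663]
```

View pics/sg.png

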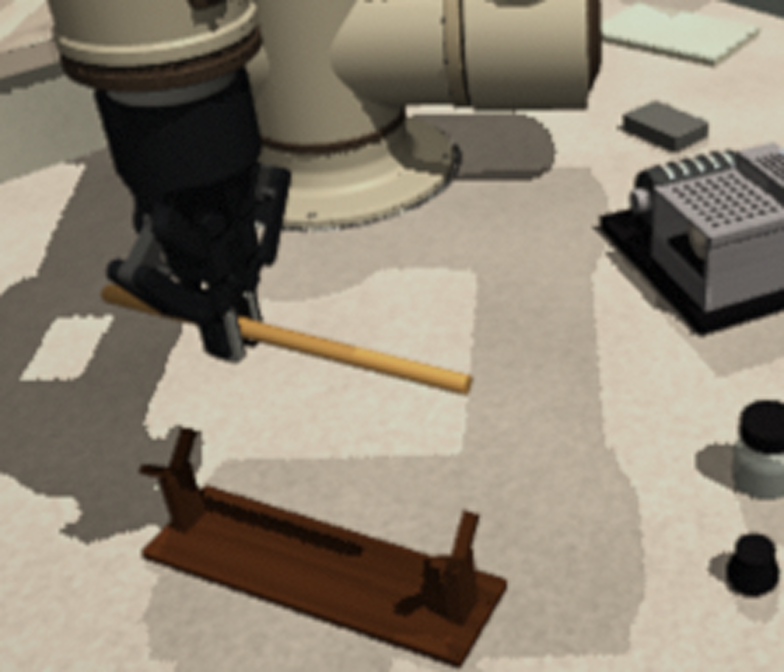

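View pics/wg.png

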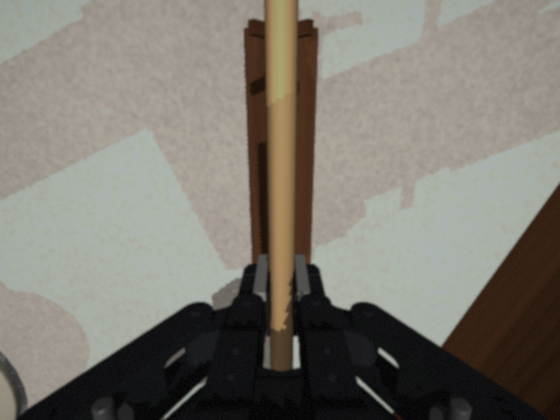

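```bash
python3 - <<'E'
from station import manip, cams
from h import *
s=cams.snapshot("scene"); p=manip.current_tool_pos(); R=manip.current_ee_rot()
print((np.array([466,383])/2.8+[60,120]-.4),proj(s,p+R@[0,-8,155]))
print((np.array([107,294])/2.8+[60,120]-.4),proj(s,p+R@[0,-8,-95]), p)
print(np.array([proj(s,p+R@[0,-3,155])]))
E
```

```text
[226.02857143 256.38571429] [225.5773788  256.77874172]
[ 97.81428571 224.6       ] [ 97.04021802 223.84925904] [ 473.92269132 -364.40356098  198.5255114 ]
[[225.83288074 259.30181121]]
```

```bash
python3 - <<'E'
from station import manip, cams, hand
from h import *
import pickle
ga=G[2]+np.pi/2; R=Rd(ga)
manip.move_straight(loc(S,(-30,0,260)),250)
manip.move_ptp(loc(G,(36,212,200)),R)
manip.move_straight(loc(G,(36,212,52)),200)
manip.pause(0.2)
p=manip.current_tool_pos(); RR=manip.current_ee_rot()
print(manip.current_time(),"err",p-loc(G,(36,212,52)), (RR.T@R).round(4).tolist(), manip.current_force())
s=cams.snapshot("top"); pickle.dump(s,open("top1.pkl","wb")); crop(s,"t1",170,290,110,230,5)
s=cams.snapshot("wrist"); cv2.imwrite("pics/w1.png",s["img"][:,:,::-1])
s=cams.snapshot("scene"); crop(s,"s1",255,415,110,250,4.8)
E
```

```text
11.2333 err [0.47778668 0.19942159 1.20651067] [[1.0, -0.0014, 0.0], [0.0014, 1.0, 0.0012], [-0.0, -0.0012, 1.0]] [-0.3894386  -0.38971743 -0.61859365]
```

View pics/t1.png

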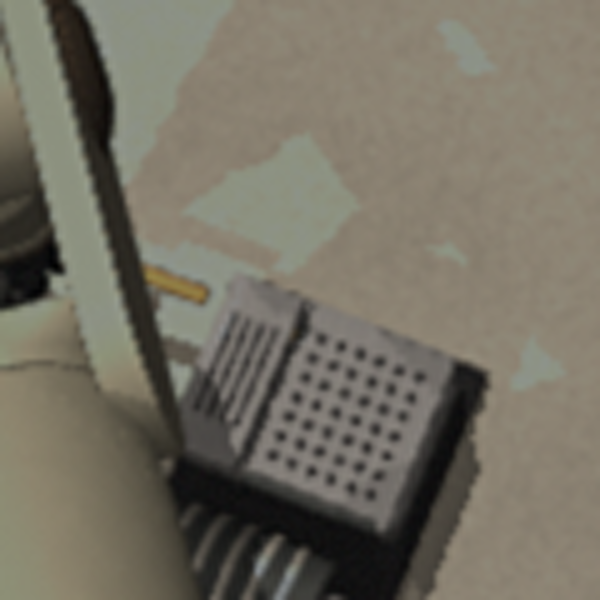

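View pics/w1.png

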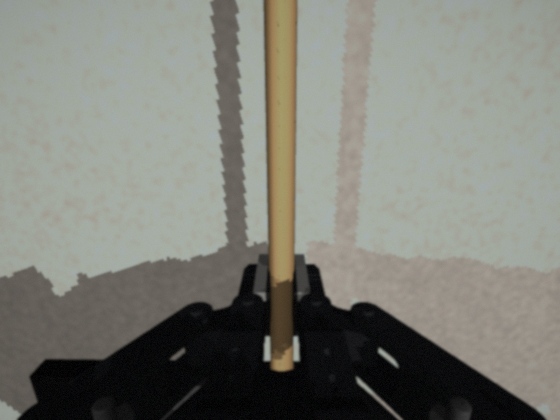

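View pics/s1.png

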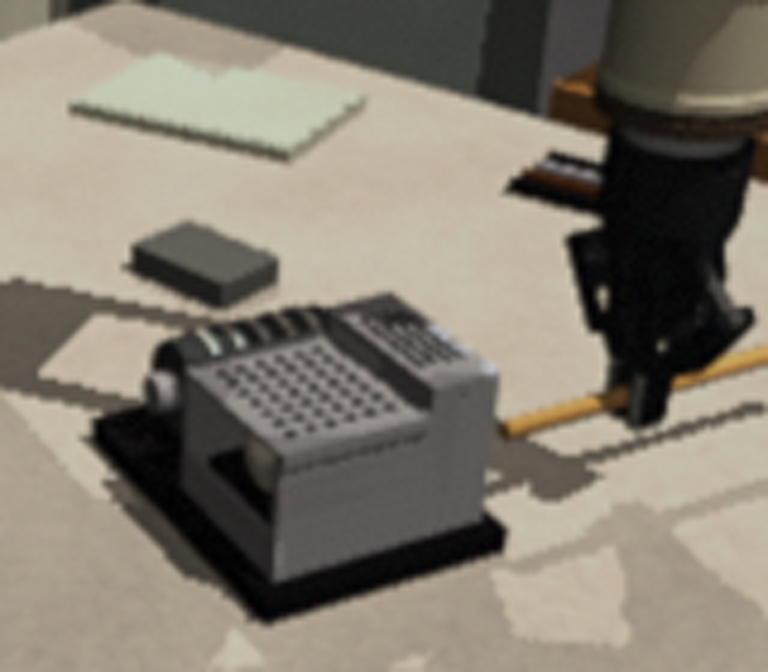

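```bash
python3 - <<'E'
from h import *
import pickle
s=pickle.load(open("top1.pkl","rb"))
k=lambda u,v:(170+u/5-.4,110+v/5-.4)
def gl(P,z): 
    d=onz(s,*k(*P),z)[:2]-G[:2]; c,q=np.cos(G[2]),np.sin(G[2]); return np.array([c*d[0]+q*d[1],-q*d[0]+c*d[1]]).round(1)
for n,P,z in (("tip",(208,293),60),("dowel left",(150,277),60),("c52,100",(230,272),110),("c52,58",(305,292),110),("lid 52,-33",(455,363),93),("lid -52,-33",(385,530),93)): print(n,gl(P,z))
E
```

```text
tip [ 39.9 117.5]
dowel left [ 36.4 152.7]
c52,100 [ 49.5 100.4]
c52,58 [54.2 56.7]
lid 52,-33 [ 49.4 -35.2]
lid -52,-33 [-53.4 -33.5]
```

```bash
python3 - <<'E'
from station import manip, cams, hand
from h import *
def gf(): 
    f=manip.current_force(); a=G[2]; return np.round([np.cos(a)*f[0]+np.sin(a)*f[1],-np.sin(a)*f[0]+np.cos(a)*f[1],f[2]],1)
def gl():
    p=manip.current_tool_pos(); d=p[:2]-G[:2]; c,q=np.cos(G[2]),np.sin(G[2]); return np.round([c*d[0]+q*d[1],-q*d[0]+c*d[1],p[2]],1)
for y in (200,192,188,185,182,179,176,173,171):
    manip.move_straight(loc(G,(35.6,y,51)),60); print(y,gl(),gf())
    if abs(gf()).max()>9: print("stop");break
s=cams.snapshot("scene"); crop(s,"s2",255,415,110,250,4.8)
print(manip.current_time())
E
```

```text
200 [ 35.6 199.6  51.1] [ 0.4 -0.9 -1.1]
192 [ 35.7 191.7  51.1] [-0.3  0.8  0.5]
188 [ 35.6 187.9  51. ] [ 1.1 -0.4  0.1]
185 [ 35.6 184.9  51. ] [-0.4  0.2  0.2]
182 [ 35.6 181.9  51. ] [-0.   0.2  0.1]
179 [ 35.6 179.   51.1] [1.1 2.3 0.2]
176 [ 35.6 176.   51.1] [ 0.8  2.3 -0.1]
173 [ 35.6 173.   51. ] [ 0.3  4.5 -0.2]
171 [ 35.6 171.1  51. ] [-0.4  4.6 -0.4]
13.8167
```

View pics/s2.png

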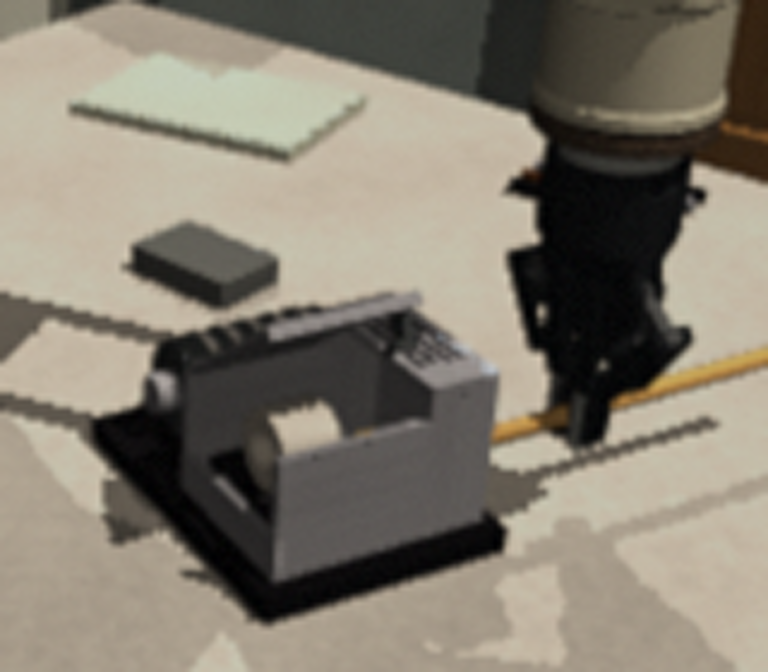

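```bash
python3 - <<'E'
from station import manip, cams, hand
from h import *
import pickle
ga=G[2]+np.pi/2; R=Rd(ga)
manip.move_straight(loc(G,(35.6,216,51)),150)
manip.move_straight(loc(G,(35.6,216,255)),250)
manip.move_ptp(loc(G,(0,-208,255)),R)
s=cams.snapshot("wrist"); pickle.dump(s,open("w3.pkl","wb")); cv2.imwrite("pics/w3.png",s["img"][:,:,::-1])
manip.move_straight(loc(G,(0,-208,54)),250)
manip.pause(.1)
print(manip.current_tool_pos()-loc(G,(0,-208,54)),manip.current_time(),manip.current_force())
s=cams.snapshot("wrist"); pickle.dump(s,open("w4.pkl","wb")); cv2.imwrite("pics/w4.png",s["img"][:,:,::-1])
s=cams.snapshot("scene"); pickle.dump(s,open("s4.pkl","wb"));crop(s,"s4",235,375,130,250,5.6)
s=cams.snapshot("top"); pickle.dump(s,open("t4.pkl","wb"));crop(s,"t4",190,330,140,260,5)
E
```

```text
[ 0.77282535 -0.22887148  1.26319212] 17.9 [ 0.26892003 -0.73152261  0.62195332]
```

View pics/w4.png

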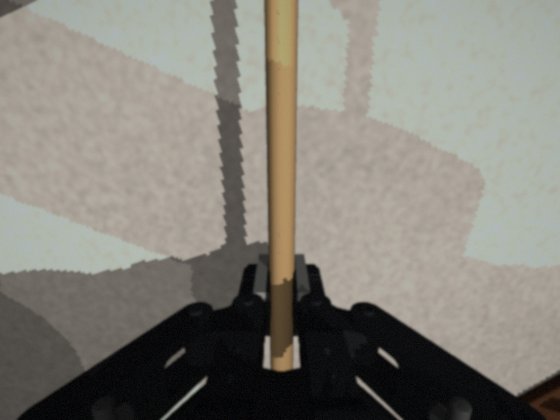

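View pics/s4.png

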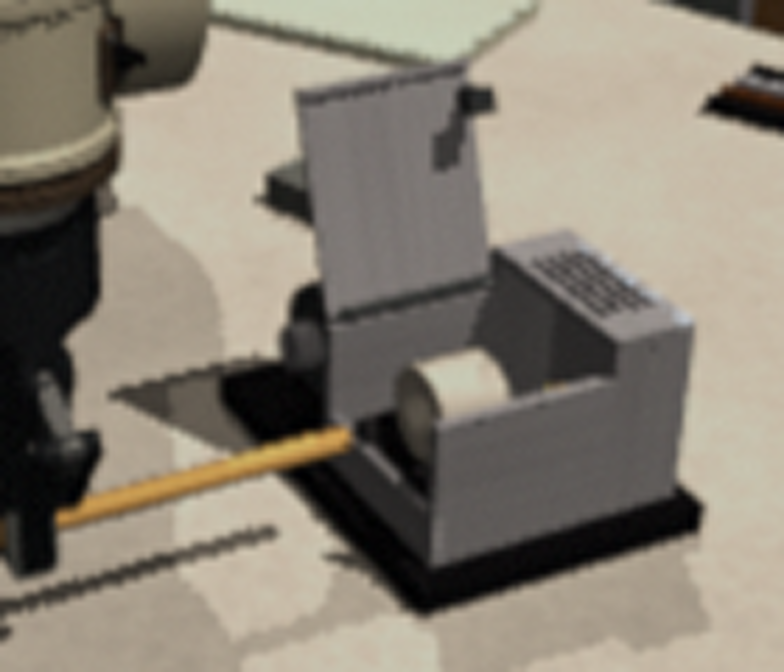

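View pics/t4.png

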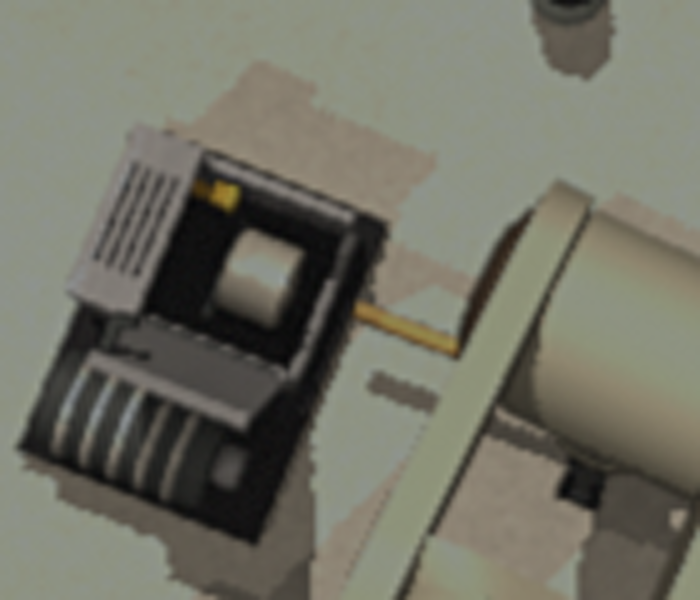

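View pics/w3.png

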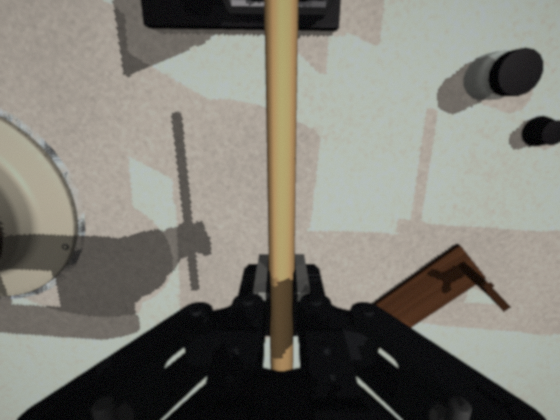

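```bash
python3 - <<'E'
from h import *
import pickle
s=pickle.load(open("t4.pkl","rb"))
k=lambda u,v:(190+u/5-.4,140+v/5-.4)
def gl(P,z): 
    d=onz(s,*k(*P),z)[:2]-G[:2]; c,q=np.cos(G[2]),np.sin(G[2]); return np.array([c*d[0]+q*d[1],-q*d[0]+c*d[1]]).round(1)
for n,P,z in (("tip",(358,309),62),("dowel",(455,349),62),("drum ctr",(258,277),62),("c52,100",(133,127),110),("c-52,100",(68,293),110),("c52,58",(203,150),110),("-52,58",(142,312),110),("52,-33",(353,217),90),("-52,-33",(293,378),90)): print(n,gl(P,z))
crop(s,"t4b",225,290,160,225,9)
c=pickle.load(open("s4.pkl","rb")); crop(c,"s4b",285,365,175,235,9)
E
```

```text
tip [  1.9 -54.3]
dowel [   0.6 -115. ]
drum ctr [-1.7  6.4]
c52,100 [47.4 97.8]
c-52,100 [-53.1  96.1]
c52,58 [49.6 56. ]
-52,58 [-48.   53.4]
52,-33 [ 47.3 -34.7]
-52,-33 [-50.5 -37. ]
```

View pics/t4b.png

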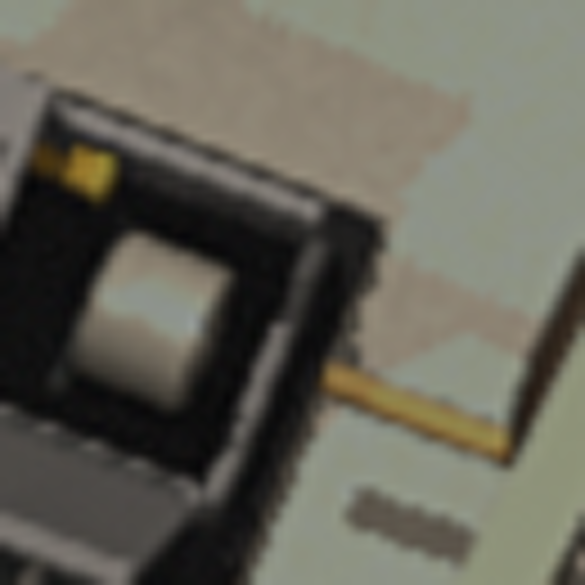

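View pics/s4b.png

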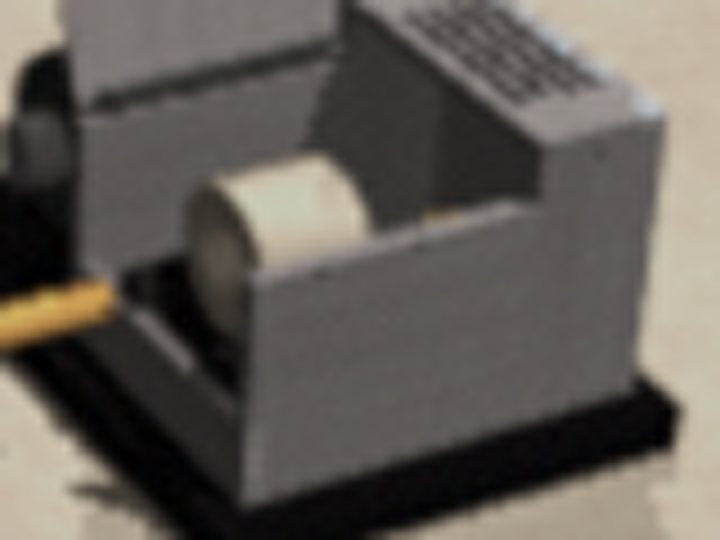

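```bash
cat >> h.py <<'E'
def gframe(v): 
    c,q=np.cos(G[2]),np.sin(G[2]); return np.round([c*v[0]+q*v[1],-q*v[0]+c*v[1],v[2]],1)
E
python3 - <<'E'
from station import manip, cams, hand
from h import *
import pickle
for y in (-190,-175,-165,-155,-145):
    manip.move_straight(loc(G,(-1.3,y,53.3)),80); p=manip.current_tool_pos()-np.array([G[0],G[1],0]); print(y,gframe(p),gframe(manip.current_force()))
s=cams.snapshot("scene"); crop(s,"s5b",285,365,175,235,9)
s=cams.snapshot("top"); crop(s,"t5b",225,290,160,225,9)
print(manip.current_time())
E
```

```text
-190 [  -1.3 -189.8   53.4] [ 0.7 -0.5 -0.3]
-175 [  -1.3 -175.    53.3] [-0.1 -0.5 -0.8]
-165 [  -1.3 -165.1   53.3] [0.7 0.2 0.1]
-155 [  -1.3 -155.    53.3] [ 0.4 -0.7 -0. ]
-145 [  -1.3 -145.    53.3] [ 0.  -0.8 -0.6]
19.6833
```

View pics/s5b.png

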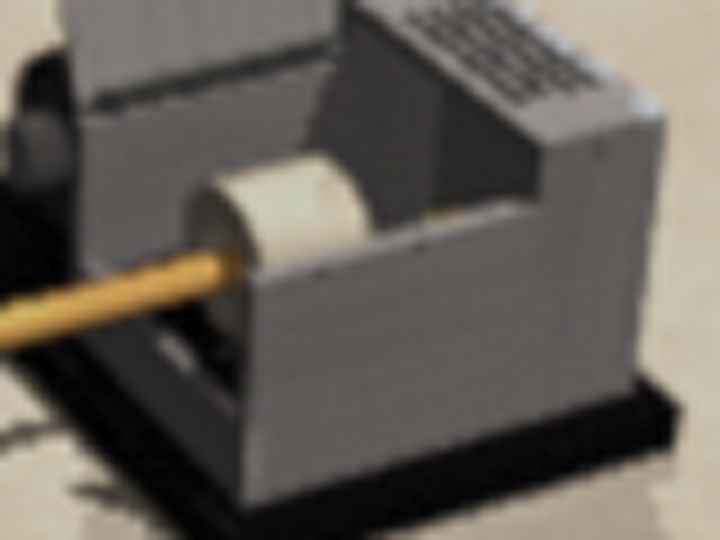

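View pics/t5b.png

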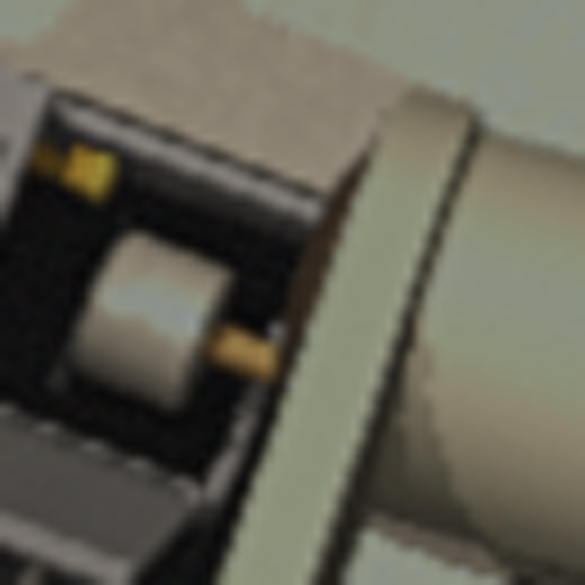

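```bash
python3 - <<'E'
from station import manip, cams, hand
from h import *
import pickle
for y in (-130,-115,-100,-88,-79):
    manip.move_straight(loc(G,(-1.3,y,53.3)),80); p=manip.current_tool_pos()-np.array([G[0],G[1],0]); print(y,gframe(p),gframe(manip.current_force()))
s=cams.snapshot("scene"); crop(s,"s6",275,365,165,235,8)
s=cams.snapshot("top"); crop(s,"t6",225,290,160,225,9)
print(manip.current_time())
E
```

```text
-130 [  -1.4 -129.9   53.3] [-0.4 -0.1 -0.5]
-115 [  -1.4 -114.9   53.3] [-0.2 -0.2 -0.5]
-100 [ -1.4 -99.9  53.3] [ 0.6  0.1 -0.9]
-88 [ -1.4 -87.9  53.2] [-0.2 -0.  -1.1]
-79 [ -1.3 -78.8  53.3] [-0.2  0.   0. ]
21.375
```

View pics/s6.png

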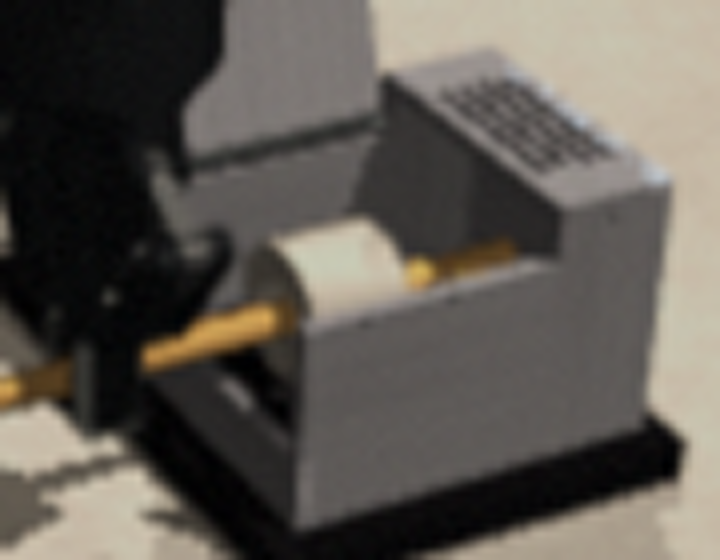

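View pics/t6.png

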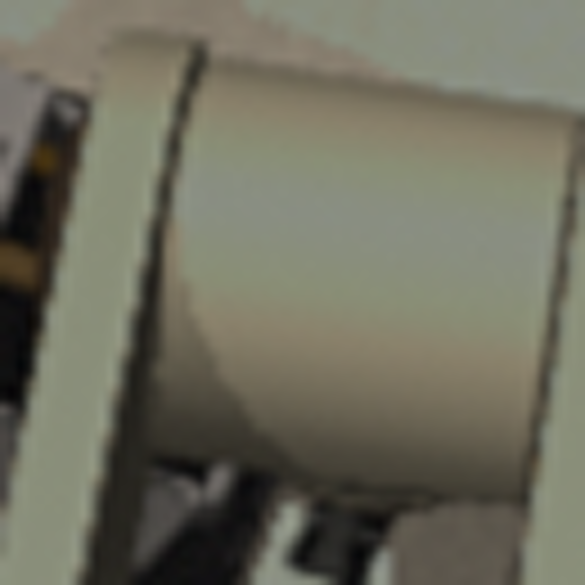

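```bash
python3 - <<'E'
from station import manip, cams, hand
from h import *
import pickle
for z in (57,59,61,63,65,67):
    manip.move_straight(loc(G,(-1.3,-79,z)),30); p=manip.current_tool_pos()-np.array([G[0],G[1],0]); f=gframe(manip.current_force()); print(z,gframe(p),f,gframe(manip.current_ft_torque()*100))
    if abs(f).max()>4: print("stop");break
s=cams.snapshot("scene"); crop(s,"s7",275,365,165,235,8); 
for y in (50,58,65,78): print(y,(proj(s,loc(G,(-1,y,76)))-[275,165]+.4)*8)
print(manip.current_time())
E
```

```text
57 [ -1.1 -79.1  57.3] [ 0.5  0.7 -0.3] [-4.5 -1.7 -1.4]
59 [ -1.2 -79.   59.1] [-0.8 -0.1  0.9] [-2.4  7.1 -3.3]
61 [ -1.3 -79.   61. ] [-0.1 -0.2 -0.5] [-7.1  2.6  2.8]
63 [ -1.2 -79.   63.1] [ 0.2  0.3 -1.5] [-12.1   2.1  -1.2]
65 [ -1.2 -79.   65.1] [-0.2  0.3 -1.1] [-6.6 -7.3 -3.5]
67 [ -1.2 -79.   67.2] [ 0.3 -0.1 -1.7] [-7.9  3.1 -6.4]
50 [442.81577535 233.12264043]
58 [463.33244858 227.53477209]
65 [481.18627436 222.67215004]
78 [514.10253511 213.70716194]
22.95
```

View pics/s7.png

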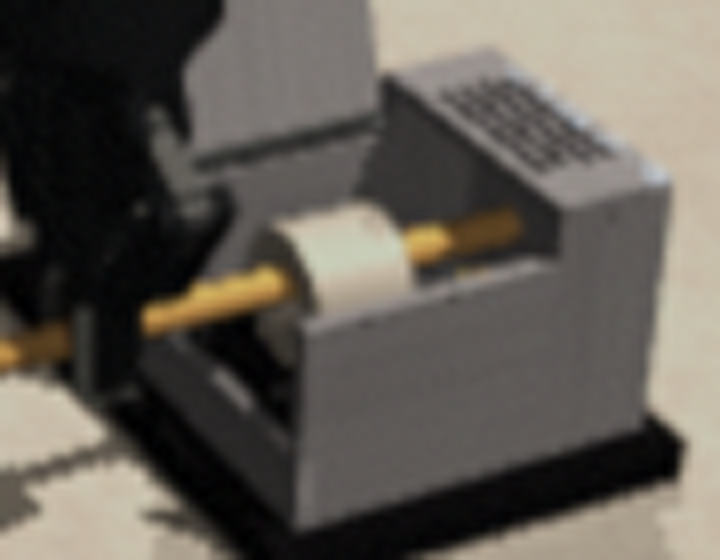

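```bash
python3 - <<'E'
from station import manip, cams, hand
from h import *
import pickle
manip.move_straight(loc(G,(-1.3,-79,70)),30)
manip.move_straight(loc(G,(-1.3,-116,70)),40); print(gframe(manip.current_force()))
s=cams.snapshot("scene"); crop(s,"s8",265,365,165,235,8); 
manip.move_straight(loc(G,(-1.3,-116,100)),60); print(gframe(manip.current_force()))
manip.move_straight(loc(G,(-1.3,-116,250)),120); print(gframe(manip.current_force()))
print(manip.current_time())
s=cams.snapshot("scene"); crop(s,"s9",225,385,100,240,4.8);
s=cams.snapshot("wrist"); pickle.dump(s,open("w9.pkl","wb"));cv2.imwrite("pics/w9.png",s["img"][:,:,::-1])
E
```

```text
[-1.1 -0.4 -0.7]
[-1.1  0.5 -0.9]
[ 0.4  0.4 -1.4]
26.375
```

View pics/s8.png

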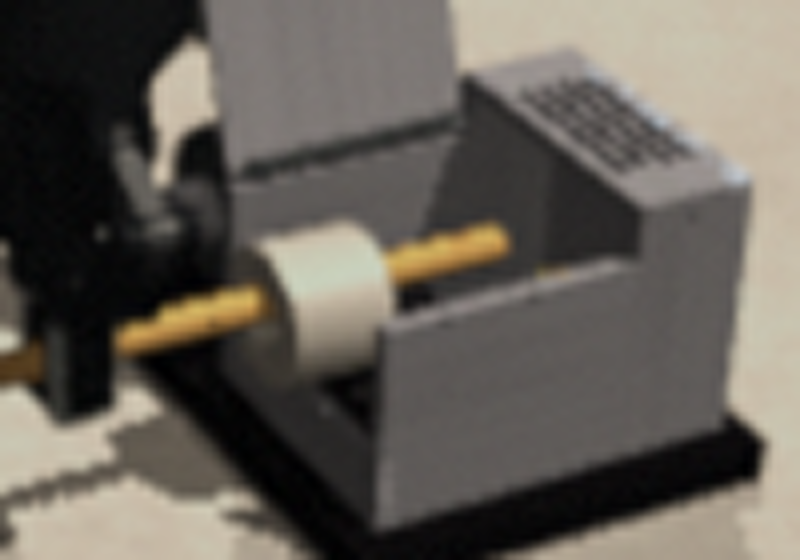

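View pics/s9.png

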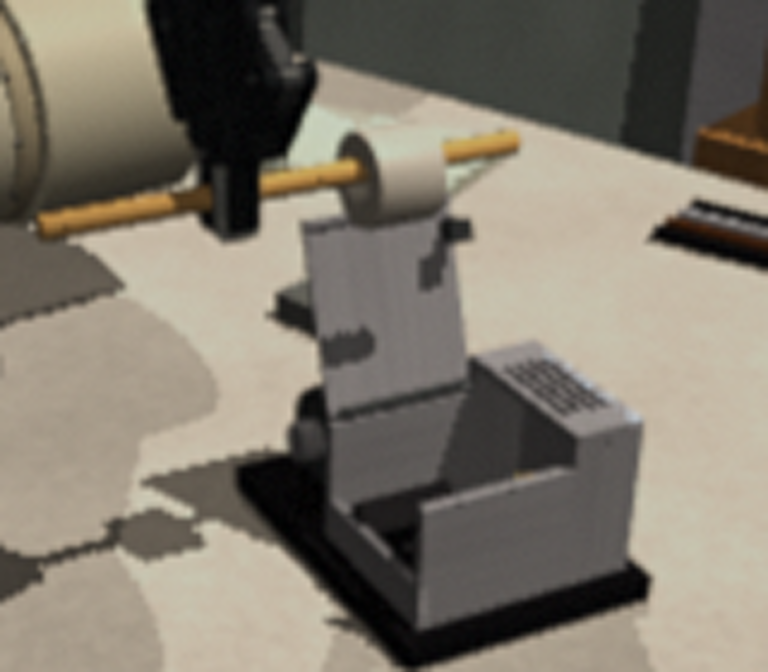

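View pics/w9.png

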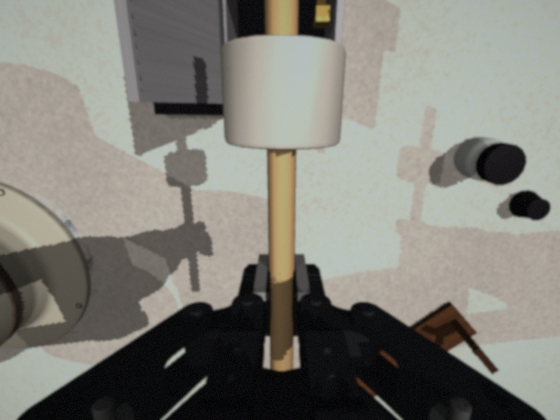

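```bash
python3 - <<'E'
from station import manip, cams, hand
from h import *
import pickle
R=Rd(S[2]); T=np.array([473.9,-363.8,0])
manip.move_straight(T+[0,0,230],120,rot=R)
manip.move_straight(T+[0,0,125],100); manip.pause(.2)
print(manip.current_time(),manip.current_tool_pos()-T,gframe(manip.current_force()))
s=cams.snapshot("scene"); pickle.dump(s,open("s10.pkl","wb"));crop(s,"s10",90,260,210,360,4.6);
s=cams.snapshot("wrist"); pickle.dump(s,open("w10.pkl","wb"));cv2.imwrite("pics/w10.png",s["img"][:,:,::-1])
E
```

```text
30.9917 [ 1.05897237e-01 -9.09356787e-02  1.25434530e+02] [ 0.7 -1.5 -1. ]
```

View pics/s10.png

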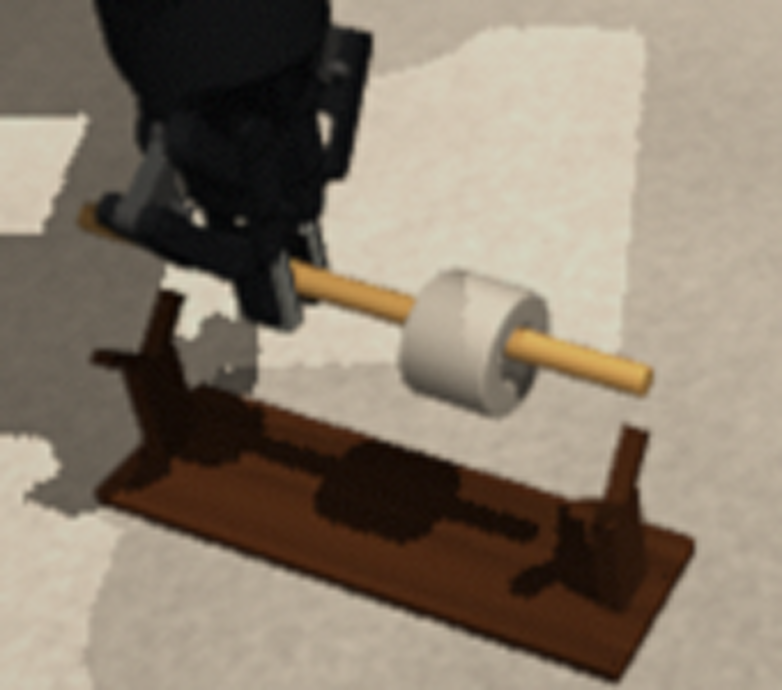

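View pics/w10.png

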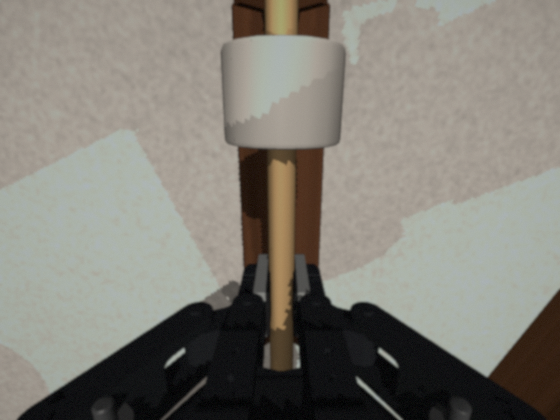

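```bash
python3 - <<'E'
from station import manip, cams, hand
from h import *
import pickle
T=np.array([473.9,-363.8,0])
manip.move_straight(T+[0,0,72],80)
for z in (66,64,63,62):
    manip.move_straight(T+[0,0,z],20); f=manip.current_force(); print(z,np.round(f,1),(manip.current_tool_pos()-T).round(1))
    if f[2]>6: break
s=cams.snapshot("scene"); crop(s,"s11",90,260,210,360,4.6)
print(manip.current_time())
E
```

```text
66 [-0.1  0.7 -1.3] [-0.  0. 66.]
64 [ 0.3  1.2 -1.6] [-0.   0.  63.9]
63 [ 0.   1.1 -0.3] [ 0.  0. 63.]
62 [-2.   1.8  5.2] [ 0.1 -0.1 62.5]
33.15
```

View pics/s11.png

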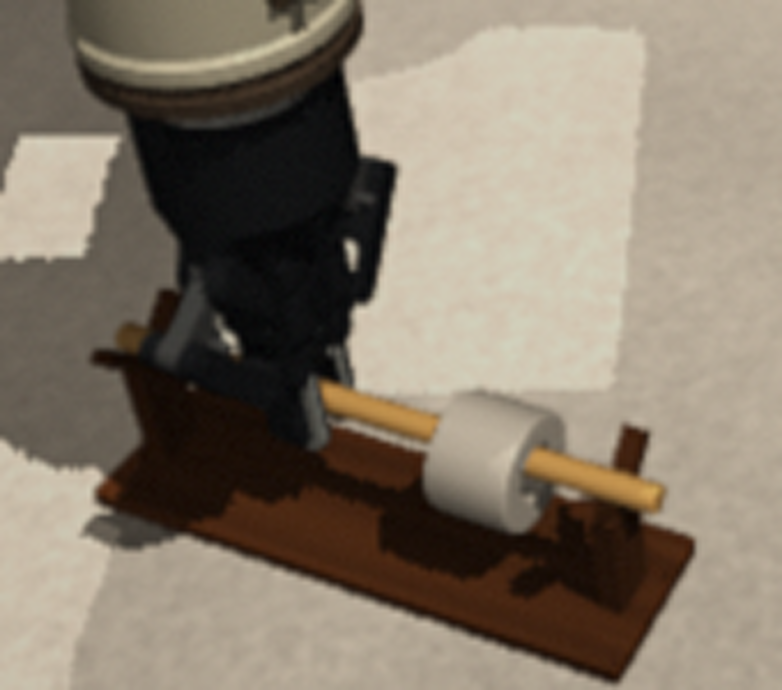

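Contact made, and the dowel lies in both V notches. Now release and look again.

```bash
python3 - <<'E'
from station import manip, cams, hand
from h import *
import pickle
T=np.array([473.9,-363.8,0])
hand.command_gripper(50); manip.pause(.2)
manip.move_straight(T+[0,0,130],80)
manip.move_straight(T+[0,0,240],150)
manip.pause(1)
print(manip.current_time(),manip.current_gripper_width(),manip.current_force())
s=cams.snapshot("scene"); cv2.imwrite("pics/s12f.png",s["img"][:,:,::-1]); crop(s,"s12",90,260,210,360,4.6)
s=cams.snapshot("wrist"); cv2.imwrite("pics/w12.png",s["img"][:,:,::-1])
s=cams.snapshot("top"); cv2.imwrite("pics/t12.png",s["img"][:,:,::-1])
E
```

```text
36.7 50.290322768272226 [-0.10755533  0.06008898  0.51942066]
```

View pics/s12.png

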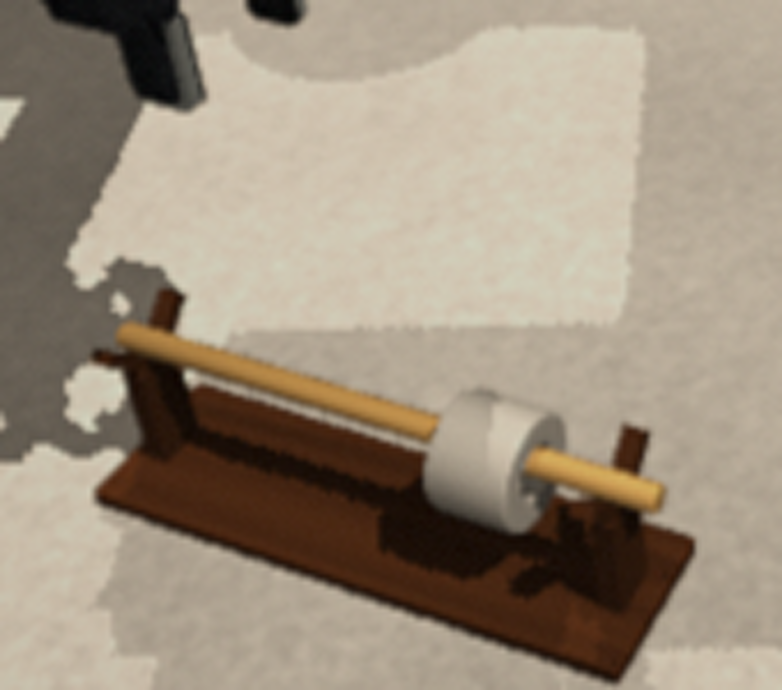

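View pics/w12.png

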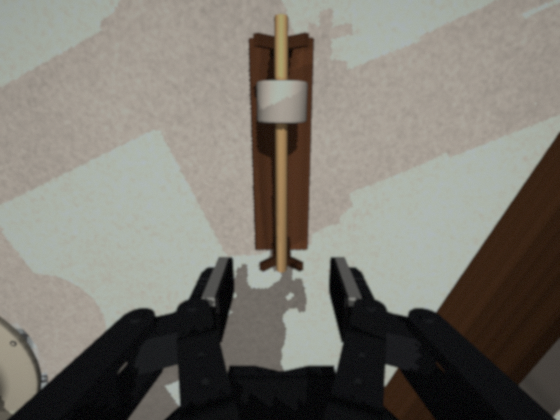

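View pics/s12f.png

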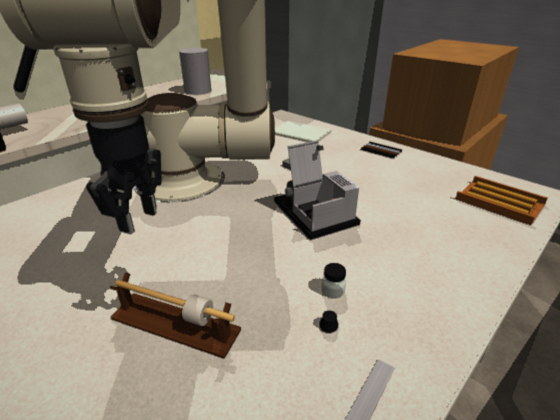

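View pics/t12.png

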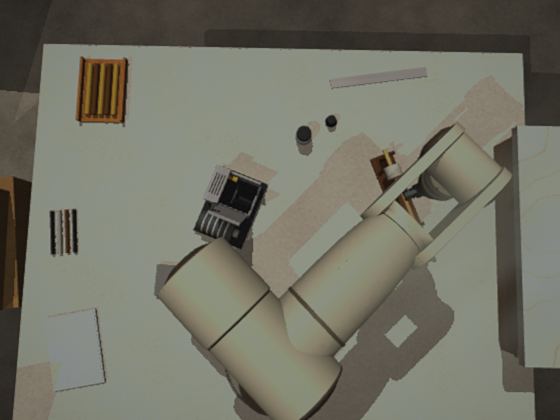

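```bash
python3 - <<'E'
from h import *
import pickle
s=pickle.load(open("scene0.pkl","rb")); crop(s,"s0st",90,260,210,360,4.6)
E
```

```text
(no output)
```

View pics/s0st.png

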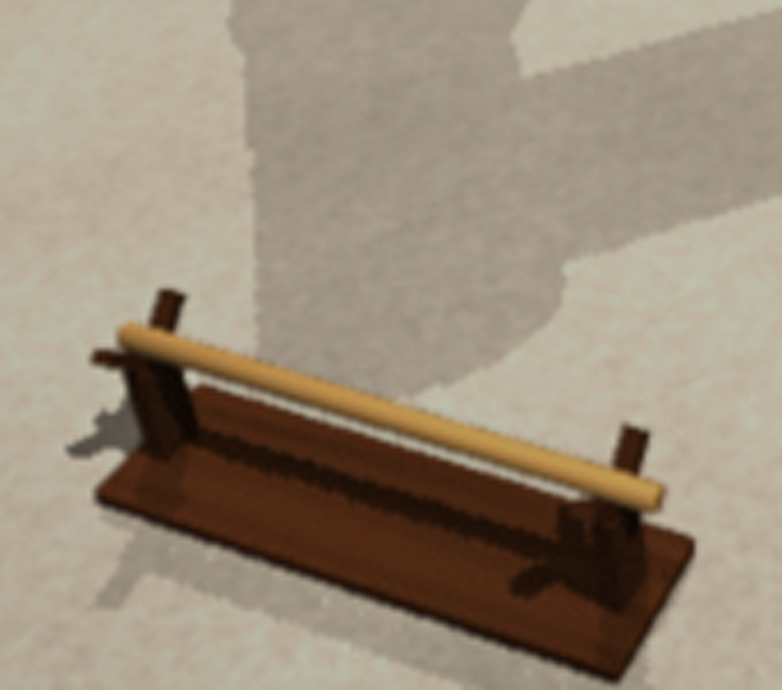

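```bash
python3 - <<'E'
from station import manip, job
print(manip.current_time()); job.job_done()
E
```

```text
36.85
the job is handed in; nothing more can be done
```

The job is done and handed in at 36.9 s; the hand-in reports no verdict.

**What I did:** I gripped the dowel off-centre and pushed one end into the release hole. The force rose to about 4.6 N and the lid sprang open. I ran the other end through the drum's bore and lifted the drum clear of its cradle. I then drew it back out of the housing cavity and laid the dowel back across both forks.

**Last checks:**
- **Dowel and drum:** the dowel ends are in the same place in the scene picture as at the start. The drum hangs on the dowel between the forks, about 55 mm from the dowel's middle.
- **Lid:** it is still standing open.
- **Gripper:** it is clear of everything and reads about 0 N. It was never near the drum in any picture.
- **Bystanders:** the ink jar and loupe look unmoved in the last pictures. The nib case was hidden under the arm in the last top view and partly hidden by the lid in the scene view, so I only confirmed it roughly.

**Disagreements:**
- **Grinder position:** the cameras disagreed by about 2 to 4 mm. I used the wrist-camera fit, and shifted the dowel 1.3 mm sideways for the bore after checking the top view.
- **First grip:** the gripper was about 1 mm off the dowel's axis, giving a side force of about 10 N. I corrected for this when laying the dowel back.

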